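Sweep a paint-smeared tin through the worktop waste flap

TASK

The open, empty tin on the white worktop is smeared with wet blue paint and goes in the waste, without being picked up: first press the sprung steel waste flap down with one fingertip and, keeping it down, slide the tin over the edge with the other finger so that it drops into the tub below. Then come away so that the flap shuts by itself, and leave the red-lidded tin, the jar and the paint can as they are.

Things in the scene. Friction and masses are not known exactly. Their poses are not given: they have to be found in the camera images.
- unit: Fixed plywood unit with a white worktop, an open-sided box 300 (its x) x 440 (its y) x 130 mm high; origin at the centre of its underside, z up, yaw varies. Its flat top, the worktop, is at z = 130 and 15 thick. The waste opening with the flap is in its +y part; the tin stands on the -y part. The worktop beyond y = 155 is bare. Worktop, flap and tin are slippery (friction about 0.3).
- edge_mid (a point): Middle of the edge of the waste opening over which the tin is pushed, at worktop height: unit x = 0, y = 60, z = 130. The opening runs from this edge 95 mm in the unit's +y, and 70 mm to either side in x; a steel flange lies flat round it, flush with the worktop.
- flap (a joint): Angle of the steel flap (rad): 0 shut, level with the worktop (1 mm below); grows as its free edge, the one beside edge_mid with a dark rubber strip, is pushed down, to a stop at 1.3. Plate 134 (x) x 92 (y) x 3 mm, hinged on the opening's +y side. A spring shuts it: pressed midway it takes 2 to 5 N, more near the hinge. The tin alone is too light to open it and would just lie on it.
- flap_hinge (a point): Middle of the flap's hinge pin, on the opening's far side: unit x = 0, y = 155, z = 127.
- tub_floor (a point): Middle of the floor of the clear, blue-floored waste tub under the opening: unit x = 0, y = 79, z = 10. The tub's inside reaches 93 mm to either side in x and 117 mm to either side in y, so it extends back under the worktop; its rim is at z = 107.
- empty_tin: Empty open round aluminium tin with blue paint smears and blue paint in the bottom, 42 mm across, 22 mm high, 25 to 50 g, loose on the worktop; origin at the centre of its underside, z up. Its centre starts 35 to 145 mm before the edge of the opening (on the -y side) and within 42 mm of the unit's middle line x = 0.
- full_tin: A full tin of the same size, clean aluminium with a red lid, 42 mm across and 22 mm high, standing on the worktop at its +x side; origin at the centre of its underside. Leave it alone.
- medium_jar: Jar with a black lid and brown label, 60 mm across and 62 mm high, standing on the worktop at its +x side; origin at the centre of its underside. Leave it alone.
- paint_can: Blue paint can, 84 mm across and 100 mm high, standing on the table to the left (+y) of the unit; origin at the centre of its underside. Leave it alone.
Things that resemble listed ones, but are neither listed nor needed, are in the scene too. What is shaped like the empty_tin but yellow is not meant.

How it is judged (in metres and radians):
On the way, in this order (a step that is already met when the one before it is completed fails the run):
1. the flap is pressed open (more than 0.25 rad) by a finger while the tin still stands on the worktop, its centre short of the edge (value of joint flap above 0.25 rad and contact force between the fingers and flap above 0.3 N and z of empty_tin in the frame of unit above 0.125 m and y of empty_tin in the frame of unit below 0.06 m), for 0.1 s.
2. the tin drops through the opening (its underside's centre 25 mm below the worktop) while a finger still holds the flap open (value of joint flap above 0.25 rad and contact force between the fingers and flap above 0.2 N and z of empty_tin in the frame of unit below 0.105 m).
At the end, for the whole second after the job is handed in: the empty tin lies still inside the tub, below the worktop, and the flap is shut again (within 0.05 rad) (x of empty_tin in the frame of unit between -0.09 and 0.09 m and y of empty_tin in the frame of unit between -0.035 and 0.195 m and z of empty_tin in the frame of unit between 0.005 and 0.075 m and linear speed of empty_tin below 0.05 m/s and value of joint flap below 0.05 rad); the robot touches nothing.
It fails at once if the empty tin is lifted off the worktop (more than 12 mm) (z of empty_tin in the frame of unit above 0.142 m).
It fails at once if the red-lidded tin, the jar or the paint can is moved more than 15 mm or tipped (distance of any of full_tin, medium_jar, paint_can from where it was at the start of the episode above 0.015 m or angle between any of full_tin, medium_jar, paint_can's own z axis and vertical above 0.3 rad).
It also fails if it takes over 35 s, if anything falls off the work surface, if the arm or the gripper's body presses on something with over 40 N, if the wrist force passes 120 N, or if a joint passes its speed limit or range.

ROBOT

A 6-joint arm with a two-finger parallel gripper is mounted at the origin on the work surface. World frame = base frame: x ahead of the robot, y to its left, z up, the work surface at z = 0. Lengths are in m, angles in degrees, forces in N, time in s.
With the tool pointing down it reaches from about 0.3 to 0.75 m from the base axis. Payload 8.5 kg.
Tool frame: the origin (TCP) lies at the very end of the fingers, on their centre line; the grasp point (between the pads) lies 19 mm behind it (env.tcp_to_grasp is the distance from the TCP to the grasp point, in m); z points along the fingers, y is the line along which they close (so a half turn about z gives the same grasp; the last joint's range is limited). The gripper opens to 85 mm and grips with 20 to 120 N. Pads are 22 mm wide; open, the fingers measure 114 mm over their backs; the gripper's body (76 mm by 85 mm) begins 54 mm behind the grasp point. The pads swing forward as they close: fully open they stand 13 mm farther back than shut.
Start: joints at [54.987, 21.807, 74.336, -0, 83.858, -12.336], TCP at [0.212, 0.507, 0.231] pointing down, gripper open.
Joint ranges: [-178.18, 178.18], [-50.72, 133.34], [12.68, 142.11], [-81.47, 261.47], [9.98, 163.14], [-165.26, 165.26]. Speed limits (degrees/s): [136.94, 136.94, 180, 180, 180, 180].

INTERFACE

Orientations are given as a 3x3 rotation matrix whose columns are the frame's x, y, z axes.
In Python, from rig import status, get_image, env gives the robot as it stands.
- The arm moves only by the shell command python3 -m handwheel 'ROWS' [FORCE]. ROWS is text: rows parted by semicolons, each of 7 numbers parted by spaces: the shift along the world's x, y, z in cm, then the turn, a rotation vector about the world's x, y, z in degrees, then the opening, from 0 (shut) to 1 (fully open). In form: dx dy dz wx wy wz gripper; .... A call has 1 to 8 rows; each row is the pose to reach, as a shift and turn from the pose commanded when the call began; what a row does not reach only later rows make up. A row lasts 1/12 s, in which the tool goes at most 41.7 mm and 7.16 degrees, less where a joint would pass 70% of its speed; a pose out of reach is approached as far as the arm can. A call with a gripper value outside its range is refused whole. The fingers move at their own pace and stop on an object; FORCE is the grip in N (left out, the last holds). Time passes only in rows, so rows that repeat a pose let the fingers close. It gives the time, the measured TCP pose, the force, the opening and the grip force at its end, in the units of the state.
- status.observe(): the state, without advancing time (a new reading comes with each control period).
- get_image(name): name is "scene" or "top" or "wrist"; returns a dict with "color" (420x560x3 uint8, red, green, blue), "vertical_fov" (degrees; the focal length in pixels is half the picture's height over the tangent of half this angle, whatever the lens; pixels are square), "cx", "cy" (the principal point, pixels), "k1" (the pictures are not rectified: a ray, as slopes to the right and down, at radius r is drawn at 1 + k1 r^2 times it, then the intrinsics apply), "xyz" and "orientation" of the camera in the world. Camera axes: x right, y down, z forward; pixel columns grow to the right and rows downward; lengths in m; the calibration is good to about 2 mm. A picture is of the moment at which its call begins. There is no depth.
- env.close_job(): hands the job in; it is judged then, once.
The state is a dict: "time_s": time; "q": joint angles; "qvel": joint speeds; "joint_efforts": joint torques, N m; "position": TCP position; "tool_rot": TCP orientation; "ft_force": force on the tool from outside, world axes, zero at the start; "wrist_torque": the same for the moment, N m; "grip_width": finger opening in m; "gripper_force": force on a finger pad.
Only numpy, scipy, OpenCV 4.12 (cv2) and the standard library are available. Lean on these libraries where they do the work, as an engineer would, in place of code of your own. Each camera call takes 0.05 s, during which the arm holds its last target. There are 200 camera calls.

## Working session

There is one attempt and no reset: what is moved stays moved. The work goes in short steps, Python scripts to look and compute and a shell command to move; the robot and the scene stay as the last step left them, time stands still between calls to the robot, and variables do not carry over. Pictures are saved under pics/ and viewed, at most 10 in all, crops included, and the job is handed in when it is done.

```bash
mkdir -p pics; cat > h.py <<'E'
import numpy as np,cv2,pickle
from rig import status,get_image,env
def snap(n,f):
    im=get_image(n); cv2.imwrite('pics/'+f+'.png',im['color'][:,:,::-1]); pickle.dump(im,open('pics/'+f+'.pkl','wb')); return im
def K(im):
    f=210/np.tan(np.radians(im['vertical_fov'])/2); return np.array([[f,0,im['cx']],[0,f,im['cy']],[0,0,1.]])
def ray(im,u,v):
    p=cv2.undistortPoints(np.array([[[u,v]]],float),K(im),np.array([im['k1'],0,0,0.]))[0,0]
    return np.array(im['xyz']),np.array(im['orientation'])@np.array([p[0],p[1],1])
def hit(im,u,v,z):
    o,d=ray(im,u,v); return o+d*(z-o[2])/d[2]
def proj(im,P):
    R=np.array(im['orientation']); c=(np.atleast_2d(P)-np.array(im['xyz']))@R
    return cv2.projectPoints(c,np.zeros(3),np.zeros(3),K(im),np.array([im['k1'],0,0,0.]))[0][:,0]
E
python3 - <<'E'
from h import *
for n in('scene','top'):
    im=snap(n,n); print(n,im['vertical_fov'],im['k1'],im['xyz'])
s=status.observe(); print(s['time_s'],s['tool_rot'])
E
```

```text
scene 46.74651946281192 -0.09950806655935171 [1.12499644 0.71170235 0.87659908]
top 52.02791718081419 -0.07815174287830758 [0.42757511 0.14027996 1.03027447]
0.1 [[-9.22673949e-01  3.85580333e-01 -7.69019095e-04]
 [ 3.85580999e-01  9.22673314e-01 -1.11772059e-03]
 [ 2.78582321e-04 -1.32781082e-03 -9.99999080e-01]]
```

View pics/top.png

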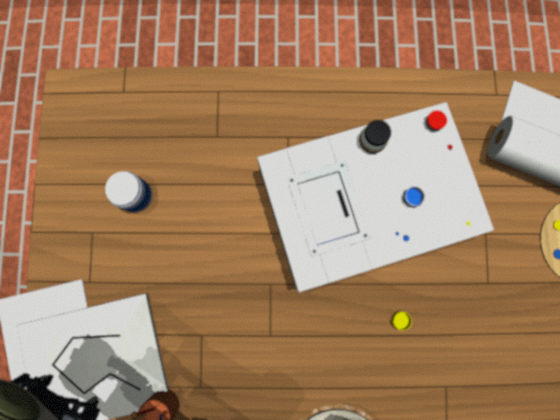

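View pics/scene.png

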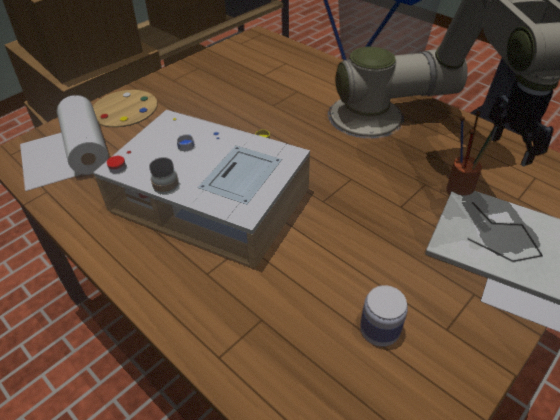

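The top view shows the unit's worktop corners at (258,157), (447,103), (493,230) and (299,291), with the flap at left-centre and its rubber strip at (343,203). Candidates for the empty tin are the blue one at (413,197), the yellow one at (402,320) and the red-lidded one at (437,120). I choose the blue-smeared one on the worktop at (413,197). The jar is at (377,135) and the paint can at (127,190).

```bash
python3 - <<'E'
from h import *
from scipy.optimize import least_squares
T=pickle.load(open('pics/top.pkl','rb'))
U=np.array([[.15,.22],[.15,-.22],[-.15,-.22],[-.15,.22]]);px=[(258,157),(447,103),(493,230),(299,291)]
W=np.array([hit(T,*p,.13)[:2] for p in px])
def f(p):
    c,s=np.cos(p[2]),np.sin(p[2]); return (U@np.array([[c,s],[-s,c]])+p[:2]-W).ravel()
r=least_squares(f,[*W.mean(0),0.2]);x,y,a=r.x;print('unit',x,y,np.degrees(a),'res mm',(r.fun*1000).round(1))
R=np.array([[np.cos(a),-np.sin(a)],[np.sin(a),np.cos(a)]])
def tu(u,v,z): return ((hit(T,u,v,z)[:2]-[x,y])@R*1000).round(1)
hsv=cv2.cvtColor(T['color'],cv2.COLOR_RGB2HSV)
print('tin',tu(413,197,.147),'full',tu(437,120,.152),'jar',tu(377,134,.192),'can',hit(T,127,188,.1))
g=[[0,60],[70,60],[-70,60],[70,155],[-70,155]]
for q in g: print(q, proj(T,[*(R@np.array(q)/1000+[x,y]),.13]).round(0))
np.save('u.npy',r.x)
c=np.array(T['color'][90:290,250:500,::-1]);cv2.imwrite('pics/crop.png',cv2.resize(c,None,fx=3,fy=3,interpolation=cv2.INTER_CUBIC))
E
```

```text
unit 0.5925046287795007 -0.07093297761349499 16.925642794097758 res mm [ 1.2  1.2  1.9 -0.2 -1.2 -2.3 -1.9  1.3]
tin [-31.6 -67.6] full [ 112.  -172.7] jar [108.9 -23.7] can [0.60809667 0.4739674  0.1       ]
[0, 60] [[350. 201.]]
[70, 60] [[340. 170.]]
[-70, 60] [[360. 233.]]
[70, 155] [[297. 183.]]
[-70, 155] [[317. 246.]]
```

View pics/crop.png

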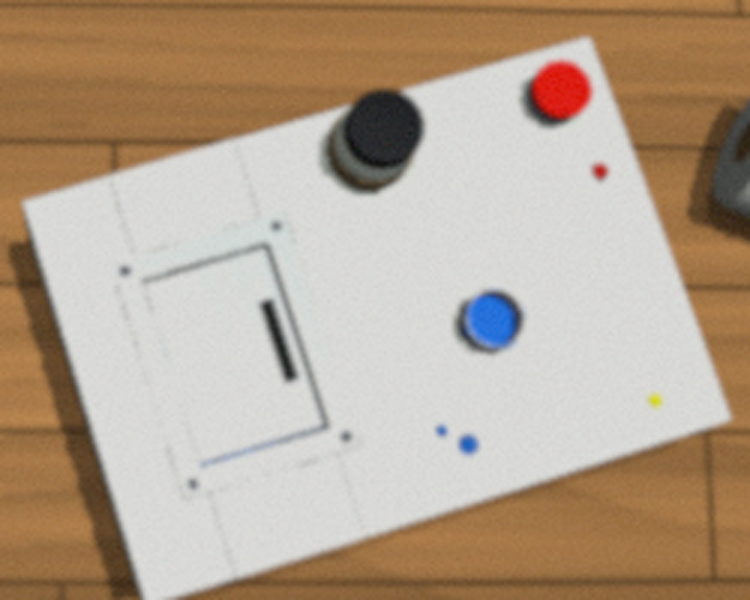

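The crop confirms it: an open tin with blue inside at crop (490,320), while the free edge of the flap runs from (268,245) to (325,428). I'll straddle the tin with the fingers along the unit's y, slide it near the edge, then tilt the gripper so the front finger presses the flap.

```bash
R8='37 -65.2 0 0 0 39.6 1'; python3 -m handwheel '18 -32 0 0 0 39.6 1;18 -32 0 0 0 39.6 1;18 -32 0 0 0 39.6 1;18 -32 0 0 0 39.6 1;18 -32 0 0 0 39.6 1;18 -32 0 0 0 39.6 1;18 -32 0 0 0 39.6 1;18 -32 0 0 0 39.6 1' 20; python3 -m handwheel '19 -33.2 0 0 0 0 1;19 -33.2 0 0 0 0 1;19 -33.2 0 0 0 0 1;19 -33.2 0 0 0 0 1;19 -33.2 0 0 0 0 1;19 -33.2 0 0 0 0 1;19 -33.2 0 0 0 0 1;19 -33.2 0 0 0 0 1'
```

```text
time_s: 0.77
position: [0.3609, 0.2424, 0.2312]
tool_rot: [[-0.956, -0.294, -0.0], [-0.294, 0.956, -0.0], [0.0, 0.0, -1.0]]
ft_force: [0.9, 0.3, 0.7]
grip_width: 0.0852
gripper_force: 0.0
time_s: 1.43
position: [0.5268, -0.0474, 0.2311]
tool_rot: [[-0.957, -0.291, -0.001], [-0.291, 0.957, 0.0], [0.0, 0.0, -1.0]]
ft_force: [0.8, 1.1, 0.3]
grip_width: 0.0856
gripper_force: 0.0
```

```bash
python3 -m handwheel '4 -7 0 0 0 0 1;4 -7 0 0 0 0 1;4 -7 0 0 0 0 1;4 -7 0 0 0 0 1'; python3 - <<'E'
from h import *
im=snap('wrist','w1');p=status.observe();x,y,a=np.load('u.npy')
R=np.array([[np.cos(a),-np.sin(a)],[np.sin(a),np.cos(a)]])
print(im['xyz'],'tcp unit mm',(np.array(p['position'][:2])-[x,y])@R*1000)
for q in [[-32,-68,.152],[0,60,.13],[70,60,.13],[-70,60,.13]]: print(q,proj(im,[*(R@np.array(q[:2])/1000+[x,y]),q[2]]).round(0))
E
```

```text
time_s: 1.77
position: [0.5665, -0.1168, 0.2302]
tool_rot: [[-0.957, -0.289, -0.002], [-0.289, 0.957, 0.001], [0.001, 0.001, -1.0]]
ft_force: [-1.1, 0.6, -0.2]
grip_width: 0.0852
gripper_force: 0.0
[ 0.49100304 -0.14008853  0.3715546 ] tcp unit mm [-38.31589652 -34.86584837]
[-32, -68, 0.152] [[240. 238.]]
[0, 60, 0.13] [[407. 265.]]
[70, 60, 0.13] [[398. 339.]]
[-70, 60, 0.13] [[417. 178.]]
```

View pics/w1.png

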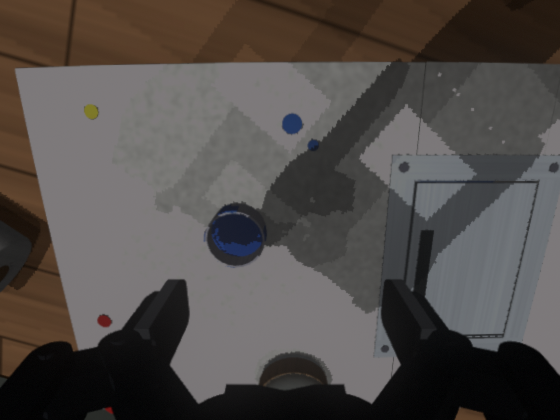

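The wrist view agrees with the map: tin rim centre at (237,234), opening edge corners at (417,182) and (405,338), jar at (293,365).

```bash
python3 -m handwheel '1.35 -3.25 0 0 0 0 1;1.35 -3.25 -4 0 0 0 1;1.35 -3.25 -8 0 0 0 1;1.35 -3.25 -9.6 0 0 0 1;1.35 -3.25 -9.6 0 0 0 1;1.35 -3.25 -9.6 0 0 0 1'; python3 - <<'E'
from h import *
im=snap('wrist','w2');p=status.observe();x,y,a=np.load('u.npy')
R=np.array([[np.cos(a),-np.sin(a)],[np.sin(a),np.cos(a)]])
print(im['xyz'],'tcp unit mm',(np.array(p['position'][:2])-[x,y])@R*1000,p['position'])
s=snap('scene','s2'); c=s['color'][60:260,60:330,::-1]; 
cv2.imwrite('pics/both.png',np.vstack([cv2.resize(im['color'][:,:,::-1],(400,300)),cv2.resize(c,(400,300),interpolation=cv2.INTER_CUBIC)]))
E
```

```text
time_s: 2.32
position: [0.5796, -0.1466, 0.1359]
tool_rot: [[-0.956, -0.292, -0.0], [-0.292, 0.956, 0.0], [0.0, 0.0, -1.0]]
ft_force: [-0.1, -0.1, 1.3]
grip_width: 0.0856
gripper_force: 0.0
[ 0.50405611 -0.17012039  0.27716307] tcp unit mm [-33.88065595 -69.29808545] [ 0.58026635 -0.14709299  0.13706309]
```

View pics/both.png

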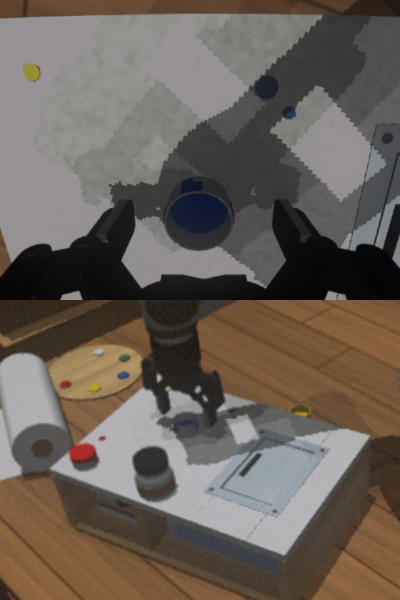

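The tin (wrist half, (198,213)) sits between the open fingers. I'll lower a little and watch the force.

```bash
python3 -m handwheel '0 0 -0.5 0 0 0 1;0 0 -1 0 0 0 1;0 0 -1 0 0 0 1;0 0 -1 0 0 0 1'
```

```text
time_s: 2.75
position: [0.5797, -0.1478, 0.1254]
tool_rot: [[-0.957, -0.291, -0.0], [-0.291, 0.957, 0.0], [0.0, 0.0, -1.0]]
ft_force: [-0.7, 0.3, -0.1]
grip_width: 0.0854
gripper_force: 0.0
```

```bash
python3 -m handwheel '-.41 1.34 0 0 0 0 1;-.81 2.68 0 0 0 0 1;-1.22 4.02 0 0 0 0 1;-1.63 5.36 0 0 0 0 1;-2.04 6.7 0 0 0 0 1;-2.44 8.04 0 0 0 0 1;-2.8 9.2 0 0 0 0 1;-3 9.9 0 0 0 0 1'; python3 -m handwheel '-.15 .48 0 0 0 0 1;-.3 .95 0 0 0 0 1;-.3 .95 0 0 0 0 1'; python3 - <<'E'
from h import *
im=snap('wrist','w3');p=status.observe();x,y,a=np.load('u.npy')
R=np.array([[np.cos(a),-np.sin(a)],[np.sin(a),np.cos(a)]])
print('tcp unit mm',(np.array(p['position'][:2])-[x,y])@R*1000,p['position'])
for q in [[-33,23,.152],[-33,60,.13],[70,60,.13],[-70,60,.13]]: print(q,proj(im,[*(R@np.array(q[:2])/1000+[x,y]),q[2]]).round(0))
E
```

```text
time_s: 3.42
position: [0.5492, -0.047, 0.1255]
tool_rot: [[-0.956, -0.292, -0.0], [-0.292, 0.956, 0.0], [0.0, 0.0, -1.0]]
ft_force: [0.1, 0.2, -0.5]
grip_width: 0.0853
gripper_force: 0.0
time_s: 3.67
position: [0.5466, -0.0387, 0.1254]
tool_rot: [[-0.957, -0.291, -0.0], [-0.291, 0.957, 0.0], [0.0, 0.0, -1.0]]
ft_force: [1.1, 0.2, 1.5]
grip_width: 0.0853
gripper_force: 0.0
tcp unit mm [-34.47013501  43.63818407] [ 0.54682322 -0.03922036  0.12536874]
[-33, 23, 0.152] [[233. 322.]]
[-33, 60, 0.13] [[320. 294.]]
[70, 60, 0.13] [[314. 453.]]
[-70, 60, 0.13] [[323. 217.]]
```

View pics/w3.png

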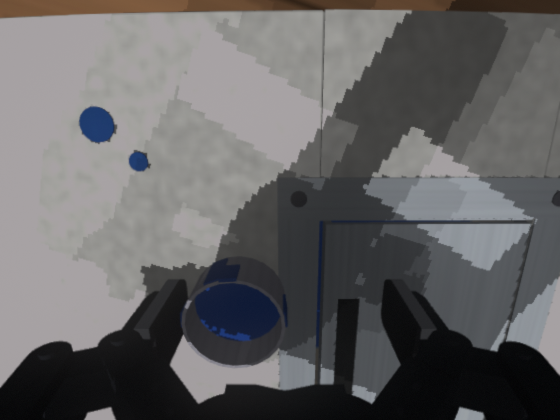

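The tin (rim centre about (236,320)) stands short of the edge (column ~320), and the front finger is above the flap. Now I'll tilt 22° about the rear fingertip to press the flap.

```bash
python3 -m handwheel '.04 -.13 -.45 -5.26 -1.6 0 1;.1 -.32 -.89 -10.53 -3.2 0 1;.16 -.52 -1.31 -15.8 -4.8 0 1;.23 -.77 -1.7 -21.05 -6.4 0 1;.23 -.77 -1.7 -21.05 -6.4 0 1;.23 -.77 -1.7 -21.05 -6.4 0 1'; python3 - <<'E'
from h import *
im=snap('wrist','w4');s=snap('scene','s4'); c=s['color'][60:260,60:330,::-1]
cv2.imwrite('pics/both4.png',np.vstack([cv2.resize(im['color'][:,:,::-1],(400,300)),cv2.resize(c,(400,300),interpolation=cv2.INTER_CUBIC)]))
E
```

```text
time_s: 4.22
position: [0.5491, -0.0467, 0.1082]
tool_rot: [[-0.956, -0.271, 0.108], [-0.292, 0.888, -0.356], [0.001, -0.372, -0.928]]
ft_force: [-0.3, -1.7, 2.1]
grip_width: 0.0854
gripper_force: 1.0
```

View pics/both4.png

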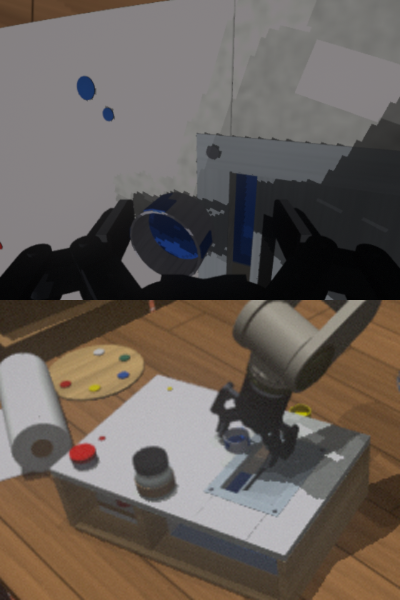

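The flap is pressed open: the blue tub floor shows in the gap at (243,220), with force around 2 N. The tin still stands on the worktop. Next I'll advance along the unit's +y.

```bash
python3 -m handwheel '-.15 .48 0 0 0 0 1;-.29 .96 0 0 0 0 1;-.44 1.44 0 0 0 0 1;-.58 1.91 0 0 0 0 1;-.73 2.39 0 0 0 0 1;-.87 2.87 0 0 0 0 1;-1.02 3.35 0 0 0 0 1;-1.02 3.35 0 0 0 0 1'; python3 - <<'E'
from h import *
im=snap('wrist','w5');s=snap('scene','s5'); c=s['color'][60:260,60:330,::-1]
cv2.imwrite('pics/both5.png',np.vstack([cv2.resize(im['color'][:,:,::-1],(400,300)),cv2.resize(c,(400,300),interpolation=cv2.INTER_CUBIC)]))
E
```

```text
time_s: 4.98
position: [0.539, -0.0129, 0.1087]
tool_rot: [[-0.956, -0.27, 0.11], [-0.292, 0.887, -0.359], [-0.001, -0.375, -0.927]]
ft_force: [0.1, -2.5, 5.8]
grip_width: 0.0854
gripper_force: 3.1
```

View pics/both5.png

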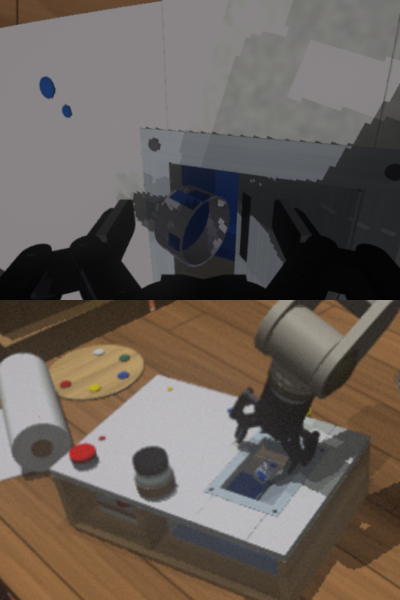

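The tin at (193,225) is tipping into the opening. I'll hold here and look again.

```bash
python3 -m handwheel '0 0 0 0 0 0 1;0 0 0 0 0 0 1;0 0 0 0 0 0 1;0 0 0 0 0 0 1'; python3 - <<'E'
from h import *
im=snap('wrist','w6');s=snap('scene','s6'); c=s['color'][60:260,60:330,::-1]
cv2.imwrite('pics/both6.png',np.vstack([cv2.resize(im['color'][:,:,::-1],(400,300)),cv2.resize(c,(400,300),interpolation=cv2.INTER_CUBIC)]))
E
```

```text
time_s: 5.42
position: [0.539, -0.0132, 0.1088]
tool_rot: [[-0.957, -0.27, 0.11], [-0.291, 0.887, -0.358], [-0.001, -0.375, -0.927]]
ft_force: [0.1, -1.6, 6.7]
grip_width: 0.0855
gripper_force: 3.0
```

View pics/both6.png

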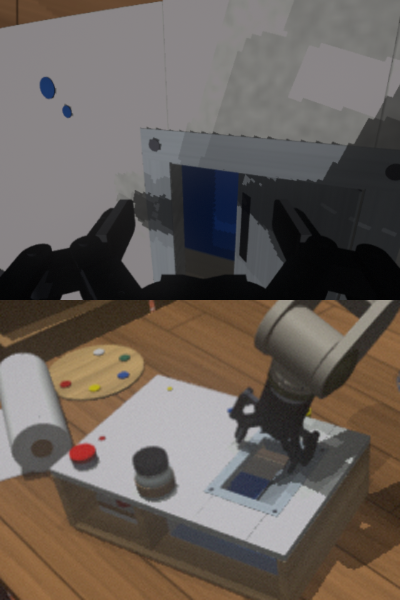

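The tin is gone from the worktop and the opening, so it has dropped into the tub. Now I'll lift straight up.

```bash
python3 -m handwheel '0 0 .8 0 0 0 1;0 0 1.6 0 0 0 1;0 0 2.4 0 0 0 1;0 0 3.4 0 0 0 1;0 0 5 0 0 0 1;0 0 8 0 0 0 1;0 0 11 0 0 0 1;0 0 14 0 0 0 1'; python3 -m handwheel '-4 8 1 0 0 0 1;-8 16 1 0 0 0 1;-8 16 1 0 0 0 1;-8 16 1 0 0 0 1;-8 16 1 0 0 0 1;-8 16 1 0 0 0 1;-8 16 1 0 0 0 1;-8 16 1 0 0 0 1'; python3 - <<'E'
from h import *
im=snap('top','t7');s=snap('scene','s7'); c=s['color'][80:300,60:330,::-1]
cv2.imwrite('pics/both7.png',np.vstack([cv2.resize(im['color'][80:300,240:510,::-1],(400,300)),cv2.resize(c,(400,300),interpolation=cv2.INTER_CUBIC)]))
E
```

```text
time_s: 6.18
position: [0.5382, -0.0128, 0.2499]
tool_rot: [[-0.957, -0.271, 0.108], [-0.292, 0.887, -0.357], [0.001, -0.373, -0.928]]
ft_force: [0.1, -0.3, 0.1]
grip_width: 0.0852
gripper_force: 0.0
time_s: 6.85
position: [0.459, 0.146, 0.2584]
tool_rot: [[-0.957, -0.27, 0.108], [-0.291, 0.887, -0.358], [0.0, -0.374, -0.927]]
ft_force: [0.4, 0.3, -0.4]
grip_width: 0.0852
gripper_force: 0.0
```

View pics/both7.png

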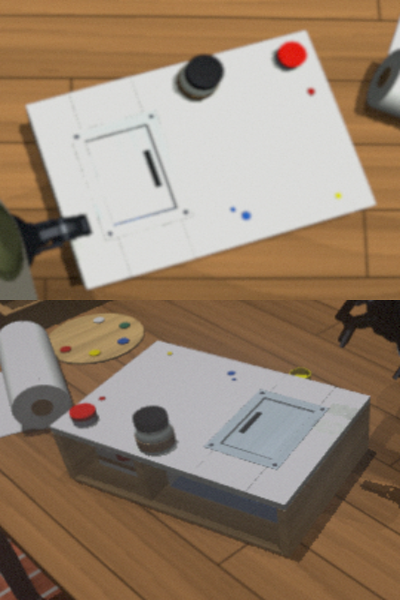

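The flap is shut, the worktop is clear of the tin, and the jar and red-lidded tin are in place. The arm is clear, so I'll hand in.

```bash
python3 -c "from rig import env; print(env.close_job())"
```

```text
the job is handed in; nothing more can be done
None
```

I pressed the flap open, slid the blue-smeared tin over the edge and came away, and the last pictures show the worktop clear of it, the flap shut, and the red-lidded tin and jar in place; I did not see the tin in the tub or look at the paint can again (the arm stayed away from it), and the job is handed in with no verdict returned.

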